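# Close the photometer's sample drawer and hold its filter selector at the third click

## Task

Push the photometer's open sample drawer fully home until it snaps into its seat; only then take the black knob on top and turn it clockwise from its dark stop, counting the clicks, to the third one, without running on to the fourth. The knob springs back when let go, so finish still gripping it and holding it steady at the third click. Leave the glassware and the other things around undisturbed.

Things in the scene. Friction and masses are not known exactly. Their poses are not given: they have to be found in the camera images.
- photometer: White photometer, fixed: 240 deep (its x), 320 wide (y), deck 112 above the bench; display hump on the left rear of the deck, up to 145. Origin: centre of its underside. Its x points from front to rear (from the robot, within 17 degrees); y left, z up. Front face at x = -120. Sample drawer in the left half of the front (centre y = 80), knob on the deck's right front (axis x = -60, y = -85).
- sample_drawer (a joint): Opening of the blue-fronted sample drawer, m: 0 = fully home (panel against the face), 0.04 to 0.075 at the start. It slides straight in along the photometer's +x with about 1 N; at about 0.010 it meets its detent, about 7 N to pass (crest at 0.0045), then snaps home against a rigid stop and stays.
- drawer_lip (a point): Middle of the front face of the drawer's pull lip: dark grey ledge 90 wide (y), 9 high, 11 proud of the blue panel along its top edge, centre 85.5 above the bench; panel 128 wide, 26 to 92 above the bench. Axes as the photometer's. Push it along +x; with the drawer home it is 139 in front and 80 left of the photometer's origin. Six capped vials are fixed in the drawer.
- filter_selector (a joint): Angle of the filter selector, rad, growing clockwise seen from above: 0 = dark stop (start); clicks at 0.419, 0.838, 1.257 (third), 1.676 (fourth, end of travel). A spring (0.07 N m at dark, 0.115 at the third) returns it to dark when let go; detents add and take 0.055 N m: the torque jumps up on leaving a click and falls towards the next, 0.18 at most.
- selector_knob: Black fluted round knob turned by filter_selector: 40 diameter, 32 tall, origin on its upright axis at its underside, 119 above the bench; top at 151. White pointer line along its -x, at the red dot in front when dark; white dots mark the clicks. Skirt disc below it (52 diameter, 6 thick, 1 above the deck) turns with it. Grip its side from above at any yaw, 20 to 40 N.
- knob_grip (a point): On the knob's axis, 21 above its underside (140 above the bench), a good TCP height: fingertips 19 past the TCP then end just above the skirt. Its axes turn with the knob: yaw falls as the joint angle grows.
- media_bottle: Bystander, loose: clear glass media bottle with white label and blue cap, 86 diameter, 176 tall (mm); origin at the centre of its underside. Leave it where it is.
- lidded_jar: Bystander, loose: clear glass jar with black lid, 87 diameter, 119 tall (mm); origin at the centre of its underside. Leave it where it is.
- dropper_bottle: Bystander, loose: small amber bottle with black cap, 38 diameter, 75 tall (mm); origin at the centre of its underside. Leave it where it is.
- beaker: Bystander, loose: small clear beaker, 60 diameter, 70 tall, on the bench in front of the photometer's right half (mm); origin at the centre of its underside. Leave it where it is.
- deck_vial: Bystander, loose: capped sample vial, 25 diameter, 45 tall, standing on the photometer's deck, 105 mm or more from the knob's axis (mm); origin at the centre of its underside. Leave it where it is.
- carton: Bystander, loose: white carton 100 x 150 x 75 tall (mm); origin at the centre of its underside. Leave it where it is.
- power_adapter: Bystander, loose: black power adapter 62 x 95 x 40 tall (mm); origin at the centre of its underside. Leave it where it is.

How it is judged:
On the way, in this order (a step that is already met when the one before it is completed fails the run):
1. the sample drawer is home in its detent, the knob still at its dark stop (value of joint sample_drawer below 0.0025 m and value of joint filter_selector below 0.2 rad), for 0.2 s.
2. the knob is gripped and held at its third click (value of joint filter_selector between 1.137 and 1.377 rad and contact force between the fingers and selector_knob above 2 N and value of joint sample_drawer below 0.0025 m), for 0.3 s.
At the end, for the whole second after the job is handed in: The drawer is home (open less than 2.5 mm); the knob is at its third click (1.257 rad, within 0.12 rad), still (under 0.15 rad/s), with the fingers pressing on it with more than 2 N; the program ends holding it (all of step 2 and velocity of joint filter_selector between -0.15 and 0.15 rad/s); the arm keeps its last pose, push and grip.
It fails at once if the knob is turned while the sample drawer is not home (value of joint filter_selector above 0.25 rad and value of joint sample_drawer above 0.006 m).
It fails at once if the knob runs on past the third click towards the fourth (value of joint filter_selector above 1.55 rad).
It fails at once if a bystander is shifted by more than 30 mm or tipped over (distance of any of media_bottle, lidded_jar, dropper_bottle, beaker, deck_vial, carton, power_adapter from where it was at the start of the episode above 0.03 m or angle between any of media_bottle, lidded_jar, dropper_bottle, beaker, deck_vial, carton, power_adapter's own z axis and vertical above 0.5 rad).
It also fails if it takes over 69 s, if anything falls off the work surface, if the arm or the gripper's body presses on something with over 40 N, if the wrist force passes 120 N, or if a joint passes its speed limit or range.

## Robot

A 6-joint arm with a two-finger parallel gripper is mounted at the origin on the work surface. World frame = base frame: x ahead of the robot, y to its left, z up, the work surface at z = 0. Lengths are in m, angles in rad, forces in N, time in s.
With the tool pointing down it reaches from about 0.425 to 0.95 m from the base axis. Payload 3.5 kg.
Tool frame: the origin (TCP) lies between the finger pads, 19 mm behind the fingertips; this is the grasp point; z points along the fingers, y is the direction in which the jaws open and shut (so a half turn about z gives the same grasp; the last joint's range is limited). The gripper opens to 85 mm and grips with 20 to 120 N. Pads are 22 mm wide; open, the fingers measure 114 mm over their backs; the gripper's body (76 mm by 85 mm) begins 54 mm behind the grasp point. The pads swing forward as they close: fully open they stand 13 mm farther back than shut.
Start: joints at [1.027, 0.286, 1.577, -0, 1.279, -0.15], TCP at [0.259, 0.623, 0.25] pointing down, gripper open.
Joint ranges: [-2.77, 2.77], [-0.9, 2.22], [0.21, 2.48], [-1.53, 4.67], [0.24, 2.81], [-2.84, 2.84]. Speed limits (rad/s): [2.79, 2.79, 3.14, 3.14, 3.14, 3.14].

## Interface

Orientations are given as a unit quaternion [x, y, z, w].
In Python, from plant import ctrl, viewer, workorder gives the robot as it stands.
- The arm moves only by the tool drive_tool, never from a script. Its argument "deltas" is a list of rows, each an object of numbers: "dx", "dy", "dz": the shift along the world's x, y, z in m; "rx", "ry", "rz": the turn, a rotation vector about the world's x, y, z in degrees; "jaw": the finger opening in m, from 0 to 0.0854. In form: [{"dx": .., "dy": .., "dz": .., "rx": .., "ry": .., "rz": .., "jaw": ..}, ...]. A call has 1 to 20 rows; each row shifts and turns the commanded pose from where the row before left it; what a row does not reach is not made up. A row lasts 1/8 s, in which the tool goes at most 62.5 mm and 10.7 degrees, less where a joint would pass 70% of its speed; a pose out of reach is approached as far as the arm can. A call with a gripper value outside its range is refused whole. The fingers move at their own pace and stop on an object; "squeeze" is the grip in N (left out, the last holds). Time passes only in rows, so rows that do not move let the fingers close. It gives the time, the measured TCP pose, the force and the opening at its end, in the units of the state.
- ctrl.get_state(): the state, without advancing time (a new reading comes with each control period).
- viewer.read_camera(name): name is "scene" or "top" or "wrist"; returns the picture (480x640x3 uint8, red, green, blue); there is no depth.
- viewer.camera_info(name): a dict with "K" (3x3 intrinsics, pixels), "R" (3x3) and "t" (3): a world point X has camera coordinates R X + t; the wrist camera has in their place "T_tool_cam" (4x4, takes a point from camera to tool coordinates, whose origin is the TCP and whose axes are the flange's). Camera axes: x right, y down, z forward; pixel columns grow to the right and rows downward; lengths in m; the calibration is good to about 2 mm. A picture is of the moment at which its call begins: read the wrist's pose just before it. camera_info takes no time and is no camera call.
- workorder.sign_off(): hands the job in, once; it reports no verdict.
The state is a dict: "time": time; "qpos": joint angles; "dq": joint speeds; "joint_efforts": joint torques, N m; "eef_pos": TCP position; "tcp_rot": TCP orientation; "contact_force": force on the tool from outside, world axes, zero at the start; "wrist_torque": the same for the moment, N m; "opening": opening from 0.0 (shut) to 1.0 (fully open).
Only numpy, scipy, OpenCV 4.12 (cv2) and the standard library are available. Lean on these libraries where they do the work, as an engineer would, in place of code of your own. Each camera call takes 0.05 s, during which the arm holds its last target. There are 200 camera calls.

## Working session

There is one attempt and no reset: what is moved stays moved. The work goes in short steps, Python scripts to look and compute and a tool call to move; the robot and the scene stay as the last step left them, time stands still between calls to the robot, and variables do not carry over. Pictures are saved under pics/ and viewed, and the job is handed in when it is done.

Besides the shell and the picture viewer there is one more tool, called after ">>>" as name(argument=value, ...), one argument or row to a line, values as JSON. drive_tool: Moves the arm, as the interface text tells. Its arguments: {"type":"object","properties":{"deltas":{"type":"array"},"squeeze":{"type":"number"}},"required":["deltas"]}

```bash
mkdir -p pics; python3 - <<'E'
from plant import ctrl, viewer, workorder
import cv2,numpy as np
print(ctrl.get_state())
for n in("scene","top"):
    cv2.imwrite(f"pics/{n}0.png",viewer.read_camera(n)[:,:,::-1]); print(n,viewer.camera_info(n))
print(viewer.camera_info("wrist"))
E
```

```text
{'time': 0.0, 'qpos': array([ 1.02699391e+00,  2.87189057e-01,  1.57819061e+00,  1.21486431e-05,
        1.27859425e+00, -1.50005151e-01]), 'dq': array([ 3.08129875e-04,  7.04456909e-05,  7.98938628e-04, -8.29103884e-04,
        8.83069266e-04, -1.43946565e-03]), 'joint_efforts': array([-8.98299477e-04, -4.05964887e+01, -2.92627466e+01, -2.06108748e-04,
        5.76778097e-03,  3.74026058e-06]), 'eef_pos': array([0.25864644, 0.62281156, 0.24862416]), 'tcp_rot': array([ 1.95630417e-01,  9.80676971e-01, -1.11773091e-03, -4.10269261e-04]), 'contact_force': array([ 1.09359505,  0.04054972, -0.90503049]), 'wrist_torque': array([ 0.01994662, -0.00439361, -0.03422508]), 'opening': 1.0035227374654832}
scene {'K': array([[571.60278903,   0.        , 321.95109301],
       [  0.        , 571.60278903, 242.72598451],
       [  0.        ,   0.        ,   1.        ]]), 'R': array([[-0.42244329,  0.90636012, -0.00728016],
       [ 0.67825095,  0.31077588, -0.66587836],
       [-0.60126309, -0.28623363, -0.7460248 ]]), 't': array([ 0.22299046, -0.32203264,  1.73481997])}
top {'K': array([[539.3320
[... 156 characters left out ...]
103751 , -0.99988174, -0.0113516 ],
       [-0.99257738,  0.01167362, -0.12105321],
       [ 0.12117141,  0.01001141, -0.99258111]]), 't': array([0.01478349, 0.57589604, 1.42887652])}
{'K': array([[342.97958419,   0.        , 321.84889763],
       [  0.        , 342.97958419, 243.01427091],
       [  0.        ,   0.        ,   1.        ]]), 'T_tool_cam': array([[-1.00318268e-03, -9.55798357e-01, -2.94021249e-01,
         7.48109294e-02],
       [ 9.99999249e-01, -7.52036944e-04, -9.67230279e-04,
        -4.44044783e-04],
       [ 7.03362269e-04, -2.94021998e-01,  9.55798394e-01,
        -1.23172240e-01],
       [ 0.00000000e+00,  0.00000000e+00,  0.00000000e+00,
         1.00000000e+00]])}
```

View pics/scene0.png

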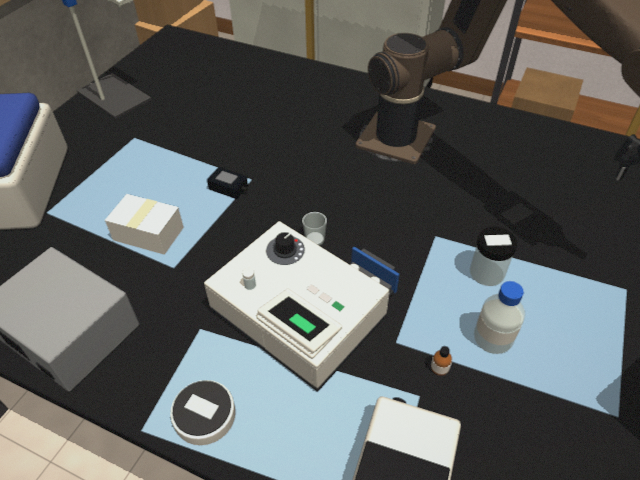

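View pics/top0.png

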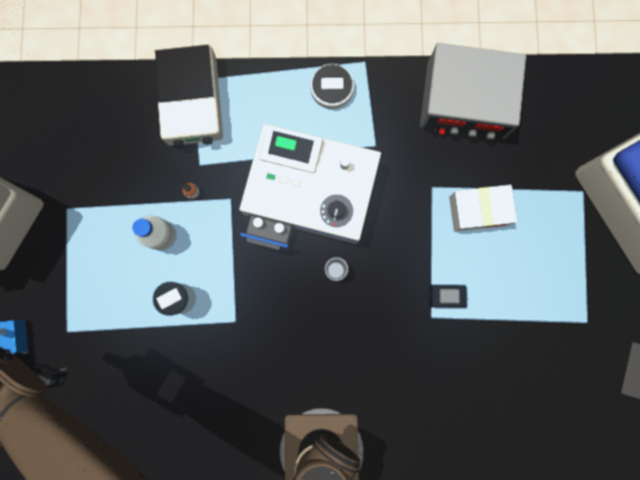

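The scene picture shows the photometer at about (297,300), with the drawer open at (375,268). In the top picture its knob is near (336,209), the drawer lip near (265,240) and the beaker at (336,269). I'll enlarge both.

```bash
python3 - <<'E'
import cv2
a=cv2.imread("pics/top0.png")[115:285,225:395]
cv2.imwrite("pics/topc.png",cv2.resize(a,(595,595),interpolation=cv2.INTER_CUBIC))
a=cv2.imread("pics/scene0.png")[210:390,195:415]
cv2.imwrite("pics/scc.png",cv2.resize(a,(726,594),interpolation=cv2.INTER_CUBIC))
E
```

```text
(no output)
```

View pics/topc.png

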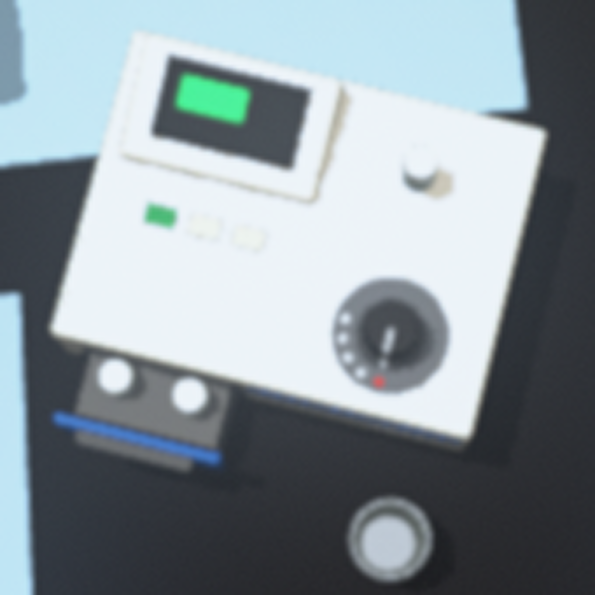

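View pics/scc.png

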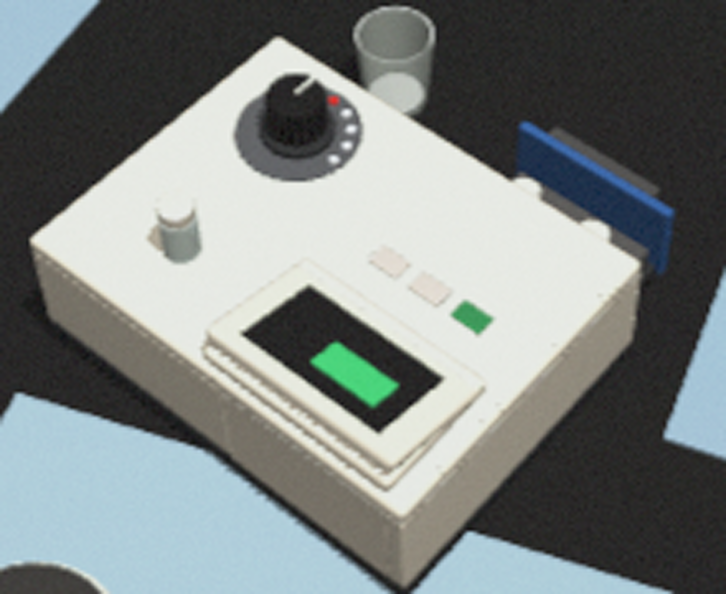

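The enlarged top crop shows deck corners at (50,332), (468,440) and (546,130), the knob skirt centred near (391,335) and lip ends at (76,440) and (191,468). The scene crop shows deck corners at (280,38), (638,264), (402,515) and (32,240). I'll fit the pose to these.

```bash
cat > fit.py <<'E'
import numpy as np
from plant import viewer
from scipy.optimize import least_squares
C={n:viewer.camera_info(n) for n in("top","scene")}
def px(n,u,v):
    s,o=((3.5,(225,115)) if n=="top" else (3.3,(195,210)))
    return np.array([(u+.5)/s-.5+o[0],(v+.5)/s-.5+o[1]])
def proj(n,X):
    c=C[n]; p=c["K"]@(c["R"]@X+c["t"]); return p[:2]/p[2]
def ray(n,uv,z):
    c=C[n]; d=c["R"].T@np.linalg.inv(c["K"])@[*uv,1]; o=-c["R"].T@c["t"]
    return o+d*(z-o[2])/d[2]
FL,FR,RL,RR=[(-.12,.16,.112),(-.12,-.16,.112),(.12,.16,.112),(.12,-.16,.112)]
SK=(-.06,-.085,.119)
obs=[("top",50,332,FL),("top",468,440,FR),("top",546,130,RR),("top",391,335,SK),
("scene",280,38,FR),("scene",638,264,FL),("scene",402,515,RL),("scene",32,240,RR),("scene",299,136,SK)]
def W(p,L):
    c,s=np.cos(p[2]),np.sin(p[2]); return np.array([p[0]+c*L[0]-s*L[1],p[1]+s*L[0]+c*L[1],L[2]])
def res(p): return np.concatenate([proj(n,W(p,L))-px(n,u,v) for n,u,v,L in obs])
E
python3 - <<'E'
from fit import *
r=least_squares(res,[.6,0,0],loss="soft_l1"); p=r.x
print("pose",p,np.degrees(p[2])); print(res(p).reshape(-1,2).round(1))
print("knob",W(p,SK),"lip home",W(p,(-.139,.08,.0855)))
c,s=np.cos(p[2]),np.sin(p[2])
for n,u,v,z in [("top",76,440,.09),("top",191,468,.09),("top",54,418,.092),("top",218,460,.092),("scene",549,132,.09),("scene",658,190,.09)]:
    X=ray(n,px(n,u,v),z); d=X[:2]-p[:2]; print("local",n,[c*d[0]+s*d[1],-s*d[0]+c*d[1]],X)
print("beaker",ray("top",px("top",390,539),.07), "vial",ray("top",px("top",421,163),.157))
E
```

```text
pose [ 0.70613628  0.02288369 -0.26461798] -15.161493368370952
[[-0.5 -1. ]
 [ 0.1 -1.1]
 [ 0.  -0.8]
 [-0.4 -1.1]
 [-0.  -2. ]
 [ 2.  -1.2]
 [-0.   0. ]
 [-1.  -1.6]
 [ 0.3 -3.8]]
knob [ 0.62599378 -0.04346523  0.119     ] lip home [0.59289777 0.13645323 0.0855    ]
local top [np.float64(-0.1932655501868135), np.float64(0.12153531279848906)] [0.55138424 0.19073545 0.09      ]
local top [np.float64(-0.19200815615853023), np.float64(0.03296244145617059)] [0.52943246 0.10491672 0.09      ]
local top [np.float64(-0.181605913447409), np.float64(0.14152633510453982)] [0.56786649 0.20698116 0.092     ]
local top [np.float64(-0.1813496760339185), np.float64(0.014862106697038663)] [0.53498598 0.08465878 0.092     ]
local scene [np.float64(-0.1831212892214121), np.float64(0.03524810068596129)] [0.53860779 0.10479854 0.09      ]
local scene [np.float64(-0.189008111879461), np.float64(0.12377026489800666)] [0.55607801 0.19177911 0.09      ]
beaker [ 0.47610323 -0.04284706  0.07      ] vial [ 0.74224088 -0.0669804   0.157     ]
```

Fit: yaw −15.2°, knob at about (0.626, −0.043), drawer open about 53 mm. I'll move in front of the lip at safe height with the jaws shut, then look with the wrist camera.

>>> drive_tool(
  deltas=[
    {"dx": 0.0195, "dy": -0.0383, "rz": 0.6, "jaw": 0},
    {"dx": 0.0195, "dy": -0.0383, "rz": 0.6, "jaw": 0},
    {"dx": 0.0195, "dy": -0.0383, "rz": 0.6, "jaw": 0},
    {"dx": 0.0195, "dy": -0.0383, "rz": 0.6, "jaw": 0},
    {"dx": 0.0195, "dy": -0.0383, "rz": 0.6, "jaw": 0},
    {"dx": 0.0195, "dy": -0.0383, "rz": 0.6, "jaw": 0},
    {"dx": 0.0195, "dy": -0.0383, "rz": 0.6, "jaw": 0},
    {"dx": 0.0195, "dy": -0.0383, "rz": 0.6, "jaw": 0},
    {"dx": 0.0195, "dy": -0.0383, "rz": 0.6, "jaw": 0},
    {"dx": 0.0195, "dy": -0.0383, "rz": 0.6, "jaw": 0},
    {"dx": 0.0195, "dy": -0.0383, "rz": 0.6, "jaw": 0},
    {"dx": 0.0195, "dy": -0.0383, "rz": 0.6, "jaw": 0},
    {"jaw": 0},
    {"jaw": 0},
  ],
  squeeze=30,
)

```text
schema error: expected keys dx, dy, dz, rx, ry, rz, jaw
```

```bash
cat > see.py <<'E'
import cv2,numpy as np,pickle
from plant import ctrl,viewer
from scipy.spatial.transform import Rotation as Ro
def wrist(name):
    s=ctrl.get_state(); im=viewer.read_camera("wrist"); cv2.imwrite(f"pics/{name}.png",im[:,:,::-1])
    pickle.dump((s["eef_pos"],s["tcp_rot"]),open(f"pics/{name}.pkl","wb")); return s
def wray(name,u,v,z):
    t,q=pickle.load(open(f"pics/{name}.pkl","rb")); i=viewer.camera_info("wrist"); R=Ro.from_quat(q).as_matrix(); T=i["T_tool_cam"]
    d=R@T[:3,:3]@np.linalg.inv(i["K"])@[u,v,1]; o=t+R@T[:3,3]; return o+d*(z-o[2])/d[2]
def yaw(s): 
    y=Ro.from_quat(s["tcp_rot"]).as_matrix()[:,1]; return np.degrees(np.arctan2(y[1],y[0]))
E
python3 - <<'E'
from see import *
s=wrist("w1"); print(s["eef_pos"],yaw(s),s["tcp_rot"],s["opening"],s["time"],s["qpos"])
E
```

```text
[0.25868264 0.62287186 0.24876979] 67.43768479496502 [ 1.95623697e-01  9.80678448e-01 -1.01033518e-03 -3.60472222e-04] 1.0002575225975308 0.1 [ 1.02700137e+00  2.87117903e-01  1.57800927e+00 -9.39861671e-06
  1.27861089e+00 -1.50005219e-01]
```

View pics/w1.png

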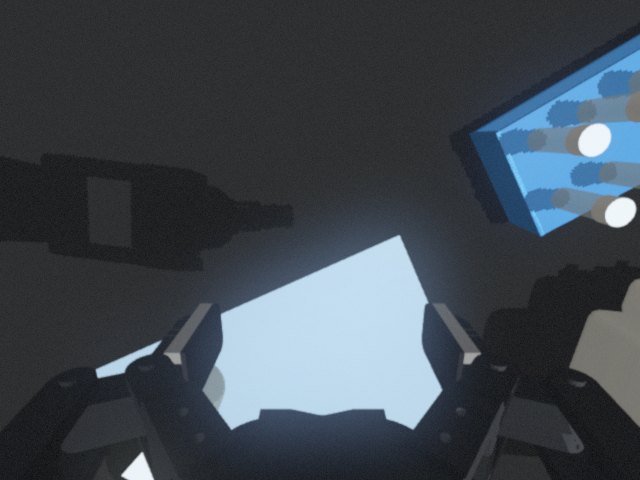

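The call was refused because every key is required, so the arm is still at its start. The wrist picture shows only the open fingers at (200,340) and (450,340). I'll send it again with all keys.

>>> drive_tool(
  deltas=[
    {"dx": 0.0195, "dy": -0.0383, "dz": 0, "rx": 0, "ry": 0, "rz": 0.6, "jaw": 0},
    {"dx": 0.0195, "dy": -0.0383, "dz": 0, "rx": 0, "ry": 0, "rz": 0.6, "jaw": 0},
    {"dx": 0.0195, "dy": -0.0383, "dz": 0, "rx": 0, "ry": 0, "rz": 0.6, "jaw": 0},
    {"dx": 0.0195, "dy": -0.0383, "dz": 0, "rx": 0, "ry": 0, "rz": 0.6, "jaw": 0},
    {"dx": 0.0195, "dy": -0.0383, "dz": 0, "rx": 0, "ry": 0, "rz": 0.6, "jaw": 0},
    {"dx": 0.0195, "dy": -0.0383, "dz": 0, "rx": 0, "ry": 0, "rz": 0.6, "jaw": 0},
    {"dx": 0.0195, "dy": -0.0383, "dz": 0, "rx": 0, "ry": 0, "rz": 0.6, "jaw": 0},
    {"dx": 0.0195, "dy": -0.0383, "dz": 0, "rx": 0, "ry": 0, "rz": 0.6, "jaw": 0},
    {"dx": 0.0195, "dy": -0.0383, "dz": 0, "rx": 0, "ry": 0, "rz": 0.6, "jaw": 0},
    {"dx": 0.0195, "dy": -0.0383, "dz": 0, "rx": 0, "ry": 0, "rz": 0.6, "jaw": 0},
    {"dx": 0.0195, "dy": -0.0383, "dz": 0, "rx": 0, "ry": 0, "rz": 0.6, "jaw": 0},
    {"dx": 0.0195, "dy": -0.0383, "dz": 0, "rx": 0, "ry": 0, "rz": 0.6, "jaw": 0},
    {"dx": 0, "dy": 0, "dz": 0, "rx": 0, "ry": 0, "rz": 0, "jaw": 0},
    {"dx": 0, "dy": 0, "dz": 0, "rx": 0, "ry": 0, "rz": 0, "jaw": 0},
  ],
  squeeze=30,
)

```text
time: 1.9
eef_pos: [0.4926, 0.164, 0.2497]
tcp_rot: [0.134, 0.991, 0.0, -0.0]
contact_force: [-0.7, 0.3, 0.2]
opening: -0.001
```

```bash
python3 - <<'E'
from see import *
s=wrist("w2"); print(s["eef_pos"],yaw(s),s["tcp_rot"],s["opening"],s["time"],s["qpos"])
E
```

```text
[0.49259593 0.16397448 0.24973225] 74.61045835089624 [ 1.33895693e-01  9.90995326e-01  1.36503216e-04 -4.33423551e-04] -0.0010477991105825458 1.9 [ 1.25527544e-01 -6.00472341e-02  1.95555165e+00  5.13241533e-04
  1.24685589e+00 -1.17683423e+00]
```

View pics/w2.png

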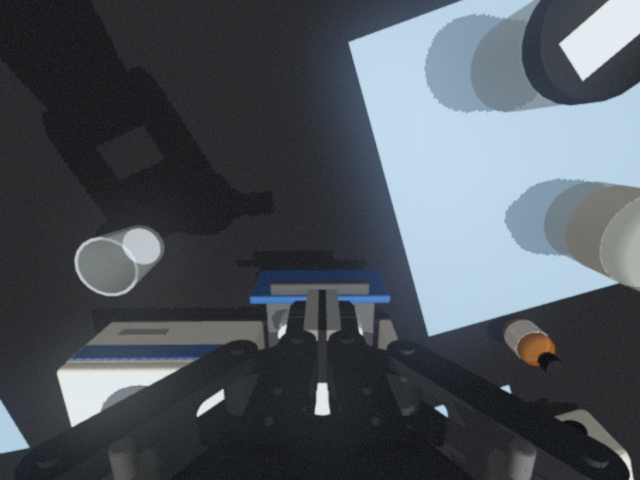

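The wrist picture shows the blue panel's top edge from (250,300) to (390,300) and the grey lip with its front top edge from about (271,284) to (368,284). The fingers are centred over it at column 320. I'll check the numbers.

```bash
python3 - <<'E'
from see import *
import cv2
a=cv2.imread("pics/w2.png")[230:340,220:420]; cv2.imwrite("pics/w2c.png",cv2.resize(a,None,fx=4,fy=4,interpolation=cv2.INTER_CUBIC))
for u,v,z in[(271,284,.09),(368,284,.09),(250,301,.092),(390,301,.092)]: print(wray("w2",u,v,z))
E
```

```text
[0.52884901 0.10595144 0.09      ]
[0.5519675  0.18970764 0.09      ]
[0.53891788 0.08305928 0.092     ]
[0.57257513 0.20501457 0.092     ]
```

View pics/w2c.png

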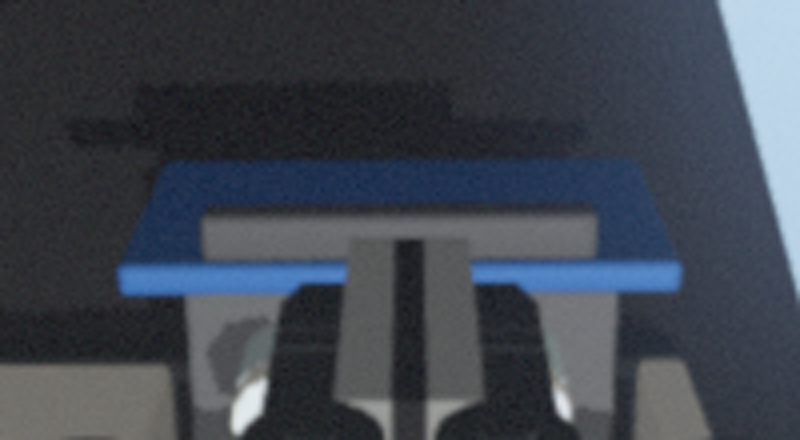

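The two cameras agree on the lip middle (0.540, 0.148), 90 mm wide, yaw −15.4°. I'll descend clear of the lip and approach it.

>>> drive_tool(
  deltas=[
    {"dx": 0, "dy": 0, "dz": -0.04, "rx": 0, "ry": 0, "rz": 0, "jaw": 0},
    {"dx": 0, "dy": 0, "dz": -0.04, "rx": 0, "ry": 0, "rz": 0, "jaw": 0},
    {"dx": 0, "dy": 0, "dz": -0.04, "rx": 0, "ry": 0, "rz": 0, "jaw": 0},
    {"dx": 0, "dy": 0, "dz": -0.038, "rx": 0, "ry": 0, "rz": 0, "jaw": 0},
    {"dx": 0.0096, "dy": -0.0026, "dz": 0, "rx": 0, "ry": 0, "rz": 0, "jaw": 0},
    {"dx": 0.0096, "dy": -0.0026, "dz": 0, "rx": 0, "ry": 0, "rz": 0, "jaw": 0},
    {"dx": 0.0096, "dy": -0.0026, "dz": 0, "rx": 0, "ry": 0, "rz": 0, "jaw": 0},
    {"dx": 0, "dy": 0, "dz": 0, "rx": 0, "ry": 0, "rz": 0, "jaw": 0},
  ],
)

```text
time: 2.95
eef_pos: [0.5239, 0.1558, 0.0939]
tcp_rot: [0.134, 0.991, 0.0, 0.002]
contact_force: [-0.4, -0.5, 1.0]
opening: -0.001
```

```bash
python3 - <<'E'
from see import *
s=wrist("w3"); print(s["eef_pos"],yaw(s),s["contact_force"])
E
```

```text
[0.5238648  0.15578907 0.09389566] 74.60262951130359 [-0.41240782 -0.48540037  1.0268357 ]
```

View pics/w3.png

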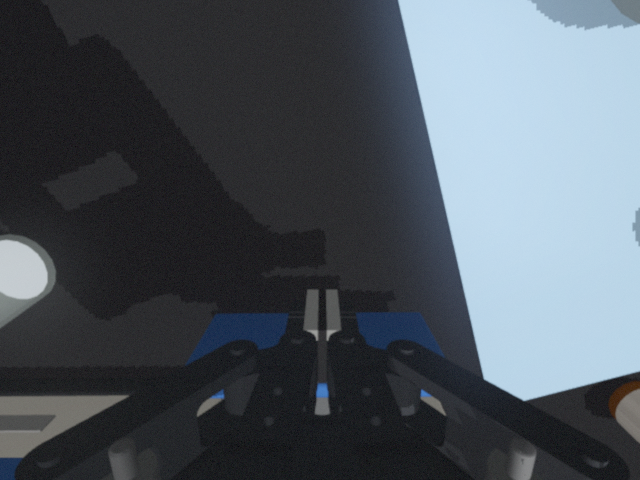

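The wrist picture shows the fingertips at (322,300) in front of the lip, with the panel behind at row 330. Now I'll push 45 mm.

>>> drive_tool(
  deltas=[
    {"dx": 0.0048, "dy": -0.0013, "dz": 0, "rx": 0, "ry": 0, "rz": 0, "jaw": 0},
    {"dx": 0.0048, "dy": -0.0013, "dz": 0, "rx": 0, "ry": 0, "rz": 0, "jaw": 0},
    {"dx": 0.0048, "dy": -0.0013, "dz": 0, "rx": 0, "ry": 0, "rz": 0, "jaw": 0},
    {"dx": 0.0048, "dy": -0.0013, "dz": 0, "rx": 0, "ry": 0, "rz": 0, "jaw": 0},
    {"dx": 0.0048, "dy": -0.0013, "dz": 0, "rx": 0, "ry": 0, "rz": 0, "jaw": 0},
    {"dx": 0.0048, "dy": -0.0013, "dz": 0, "rx": 0, "ry": 0, "rz": 0, "jaw": 0},
    {"dx": 0.0048, "dy": -0.0013, "dz": 0, "rx": 0, "ry": 0, "rz": 0, "jaw": 0},
    {"dx": 0.0048, "dy": -0.0013, "dz": 0, "rx": 0, "ry": 0, "rz": 0, "jaw": 0},
    {"dx": 0.0048, "dy": -0.0013, "dz": 0, "rx": 0, "ry": 0, "rz": 0, "jaw": 0},
    {"dx": 0, "dy": 0, "dz": 0, "rx": 0, "ry": 0, "rz": 0, "jaw": 0},
  ],
)

```text
time: 4.25
eef_pos: [0.5655, 0.144, 0.0921]
tcp_rot: [0.134, 0.991, -0.0, 0.0]
contact_force: [0.4, -0.2, -0.5]
opening: 0.001
```

```bash
python3 - <<'E'
from see import *
s=wrist("w4"); print(s["eef_pos"],s["contact_force"])
a=viewer.read_camera("top")[115:285,225:395,::-1]
cv2.imwrite("pics/t4.png",cv2.resize(a,(595,595),interpolation=cv2.INTER_CUBIC))
E
```

```text
[0.5655164  0.14400399 0.09209671] [ 0.37370224 -0.18994119 -0.470289  ]
```

View pics/w4.png

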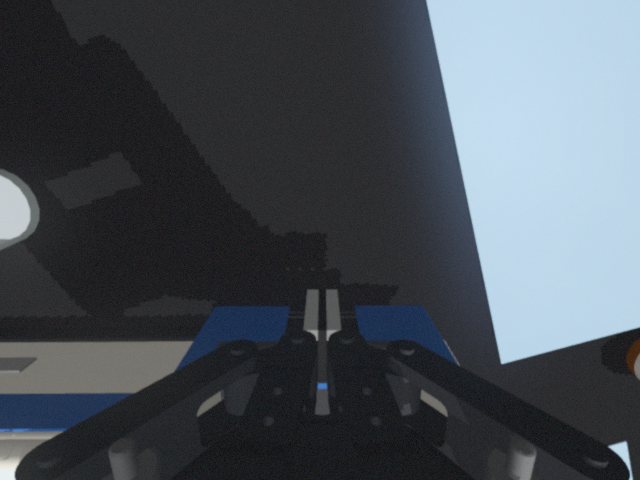

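View pics/t4.png

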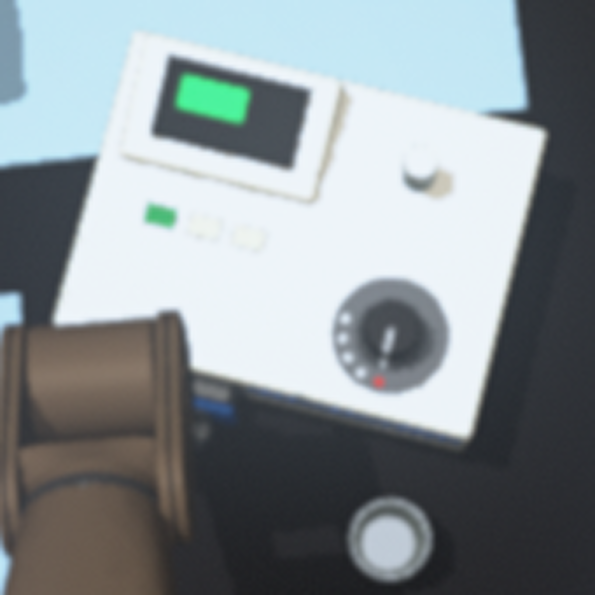

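The top picture shows the drawer nearly in, its panel at (213,408), and the knob still at the red dot. I'll creep on.

>>> drive_tool(
  deltas=[
    {"dx": 0.0029, "dy": -0.0008, "dz": 0, "rx": 0, "ry": 0, "rz": 0, "jaw": 0},
    {"dx": 0.0029, "dy": -0.0008, "dz": 0, "rx": 0, "ry": 0, "rz": 0, "jaw": 0},
    {"dx": 0.0029, "dy": -0.0008, "dz": 0, "rx": 0, "ry": 0, "rz": 0, "jaw": 0},
    {"dx": 0.0019, "dy": -0.0005, "dz": 0, "rx": 0, "ry": 0, "rz": 0, "jaw": 0},
    {"dx": 0, "dy": 0, "dz": 0, "rx": 0, "ry": 0, "rz": 0, "jaw": 0},
  ],
)

```text
time: 4.97
eef_pos: [0.5742, 0.1417, 0.0918]
tcp_rot: [0.134, 0.991, -0.0, -0.002]
contact_force: [-5.0, 2.4, 3.6]
opening: 0.003
```

>>> drive_tool(
  deltas=[
    {"dx": 0.0019, "dy": -0.0005, "dz": 0, "rx": 0, "ry": 0, "rz": 0, "jaw": 0},
    {"dx": 0, "dy": 0, "dz": 0, "rx": 0, "ry": 0, "rz": 0, "jaw": 0},
  ],
)

```text
time: 5.22
eef_pos: [0.5745, 0.1416, 0.0919]
tcp_rot: [0.134, 0.991, -0.0, -0.005]
contact_force: [-9.3, 2.2, 6.5]
opening: -0.002
```

>>> drive_tool(
  deltas=[
    {"dx": 0.0019, "dy": -0.0005, "dz": 0, "rx": 0, "ry": 0, "rz": 0, "jaw": 0},
    {"dx": 0, "dy": 0, "dz": 0, "rx": 0, "ry": 0, "rz": 0, "jaw": 0},
  ],
)

```text
time: 5.48
eef_pos: [0.5768, 0.141, 0.0918]
tcp_rot: [0.133, 0.991, -0.0, -0.004]
contact_force: [-6.1, 0.8, 3.1]
opening: 0.003
```

>>> drive_tool(
  deltas=[
    {"dx": 0.0019, "dy": -0.0005, "dz": 0, "rx": 0, "ry": 0, "rz": 0, "jaw": 0},
    {"dx": 0, "dy": 0, "dz": 0, "rx": 0, "ry": 0, "rz": 0, "jaw": 0},
  ],
)

```text
time: 5.72
eef_pos: [0.5819, 0.1397, 0.0922]
tcp_rot: [0.134, 0.991, 0.0, 0.001]
contact_force: [0.3, 0.1, 0.0]
opening: 0.002
```

The force rose, then dropped to zero with a jump of about 5 mm, which looks like the snap. I'll press on a little to feel the rigid stop.

>>> drive_tool(
  deltas=[
    {"dx": 0.0019, "dy": -0.0005, "dz": 0, "rx": 0, "ry": 0, "rz": 0, "jaw": 0},
    {"dx": 0, "dy": 0, "dz": 0, "rx": 0, "ry": 0, "rz": 0, "jaw": 0},
  ],
)

```text
time: 5.98
eef_pos: [0.5828, 0.1395, 0.0922]
tcp_rot: [0.134, 0.991, 0.0, -0.001]
contact_force: [-4.6, 1.7, 3.3]
opening: -0.003
```

>>> drive_tool(
  deltas=[
    {"dx": 0.0019, "dy": -0.0005, "dz": 0, "rx": 0, "ry": 0, "rz": 0, "jaw": 0},
    {"dx": 0, "dy": 0, "dz": 0, "rx": 0, "ry": 0, "rz": 0, "jaw": 0},
  ],
)

```text
time: 6.22
eef_pos: [0.5828, 0.1395, 0.0921]
tcp_rot: [0.134, 0.991, -0.0, -0.004]
contact_force: [-10.1, 3.1, 8.3]
opening: -0.003
```

Stop is rigid at TCP (0.5828, 0.1395), where the fit predicted home. Next: back off, rise, and go above the knob with the jaws open.

>>> drive_tool(
  deltas=[
    {"dx": -0.0145, "dy": 0.004, "dz": 0, "rx": 0, "ry": 0, "rz": 0, "jaw": 0},
    {"dx": -0.0145, "dy": 0.004, "dz": 0, "rx": 0, "ry": 0, "rz": 0, "jaw": 0},
    {"dx": 0, "dy": 0, "dz": 0.04, "rx": 0, "ry": 0, "rz": 0, "jaw": 0},
    {"dx": 0, "dy": 0, "dz": 0.04, "rx": 0, "ry": 0, "rz": 0, "jaw": 0},
    {"dx": 0, "dy": 0, "dz": 0.04, "rx": 0, "ry": 0, "rz": 0, "jaw": 0.07},
    {"dx": 0, "dy": 0, "dz": 0.04, "rx": 0, "ry": 0, "rz": 0, "jaw": 0.07},
    {"dx": 0.0136, "dy": -0.0375, "dz": 0, "rx": 0, "ry": 0, "rz": 0, "jaw": 0.07},
    {"dx": 0.0136, "dy": -0.0375, "dz": 0, "rx": 0, "ry": 0, "rz": 0, "jaw": 0.07},
    {"dx": 0.0136, "dy": -0.0375, "dz": 0, "rx": 0, "ry": 0, "rz": 0, "jaw": 0.07},
    {"dx": 0.0136, "dy": -0.0375, "dz": 0, "rx": 0, "ry": 0, "rz": 0, "jaw": 0.07},
    {"dx": 0.0136, "dy": -0.0375, "dz": 0, "rx": 0, "ry": 0, "rz": 0, "jaw": 0.07},
    {"dx": 0, "dy": 0, "dz": 0, "rx": 0, "ry": 0, "rz": 0, "jaw": 0.07},
    {"dx": 0, "dy": 0, "dz": 0, "rx": 0, "ry": 0, "rz": 0, "jaw": 0.07},
  ],
)

```text
time: 7.85
eef_pos: [0.6236, -0.0402, 0.2517]
tcp_rot: [0.134, 0.991, 0.0, -0.0]
contact_force: [0.2, 0.3, 0.2]
opening: 0.822
```

```bash
python3 - <<'E'
from see import *
s=wrist("w5"); print(s["eef_pos"],yaw(s),s["qpos"],s["contact_force"])
a=viewer.read_camera("scene")[210:390,195:415,::-1]
cv2.imwrite("pics/s5.png",cv2.resize(a,(726,594),interpolation=cv2.INTER_CUBIC))
E
```

```text
[ 0.62357908 -0.04020768  0.25166166] 74.62606972977012 [-2.26680808e-01  1.76471501e-01  1.70412835e+00  3.04537452e-04
  1.26131237e+00 -1.52924428e+00] [0.18959065 0.2629078  0.18761011]
```

View pics/w5.png

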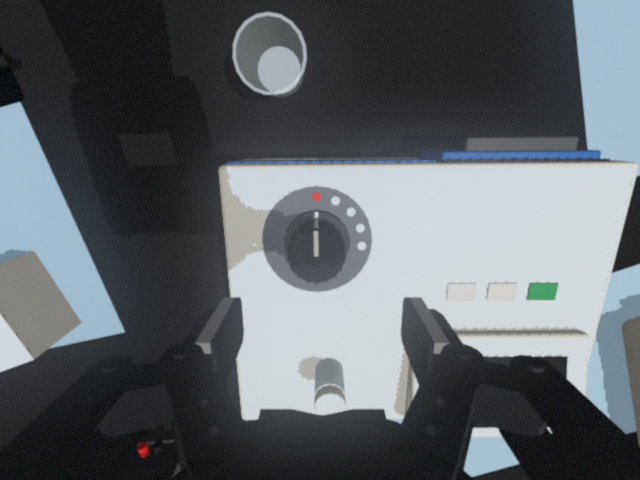

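View pics/s5.png

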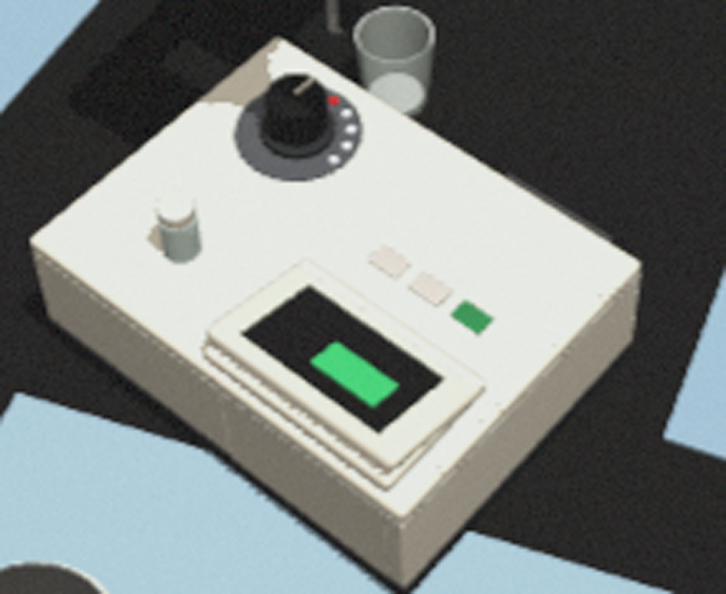

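Drawer is home: only the lip shows at (520,145) in the wrist picture. The knob's pointer is at the red dot (316,197), its skirt spans columns 263–371 and rows 186–292, and the deck corners are at (221,166) and (634,163).

```bash
python3 - <<'E'
from see import *
a=cv2.imread("pics/w5.png")[170:310,240:400]; cv2.imwrite("pics/w5c.png",cv2.resize(a,None,fx=4,fy=4,interpolation=cv2.INTER_CUBIC))
for u,v,z in[(317,239,.119),(316,252,.151),(221,166,.112),(634,163,.112)]: print(wray("w5",u,v,z))
E
```

```text
[ 0.6228729  -0.04463537  0.119     ]
[ 0.62271957 -0.0448408   0.151     ]
[ 0.55072245 -0.09928984  0.112     ]
[0.6308325  0.19922634 0.112     ]
```

View pics/w5c.png

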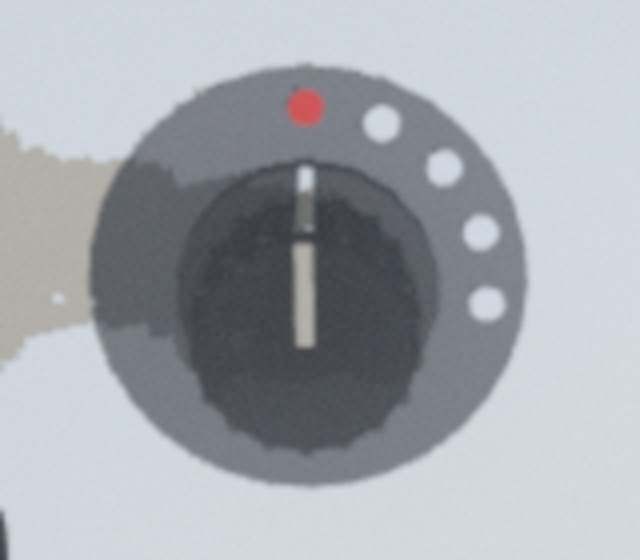

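Wrist view puts the knob axis at (0.623, −0.045); taking account of the fit I'll aim for (0.624, −0.0445). Jaws go to 70 mm for the descent.

>>> drive_tool(
  deltas=[
    {"dx": 0.0003, "dy": -0.0043, "dz": -0.03, "rx": 0, "ry": 0, "rz": 0, "jaw": 0.07},
    {"dx": 0, "dy": 0, "dz": -0.03, "rx": 0, "ry": 0, "rz": 0, "jaw": 0.07},
    {"dx": 0, "dy": 0, "dz": -0.02, "rx": 0, "ry": 0, "rz": 0, "jaw": 0.07},
    {"dx": 0, "dy": 0, "dz": -0.015, "rx": 0, "ry": 0, "rz": 0, "jaw": 0.07},
    {"dx": 0, "dy": 0, "dz": -0.015, "rx": 0, "ry": 0, "rz": 0, "jaw": 0.07},
    {"dx": 0, "dy": 0, "dz": 0, "rx": 0, "ry": 0, "rz": 0, "jaw": 0.07},
  ],
)

```text
time: 8.7
eef_pos: [0.6237, -0.0447, 0.1408]
tcp_rot: [0.134, 0.991, 0.0, -0.001]
contact_force: [-0.2, -0.4, -0.2]
opening: 0.82
```

```bash
python3 - <<'E'
from see import *
s=wrist("w6"); print(s["eef_pos"],yaw(s),s["contact_force"])
E
```

```text
[ 0.62374398 -0.04473922  0.14076434] 74.64370408572427 [-0.18573466 -0.41550764 -0.16196605]
```

View pics/w6.png

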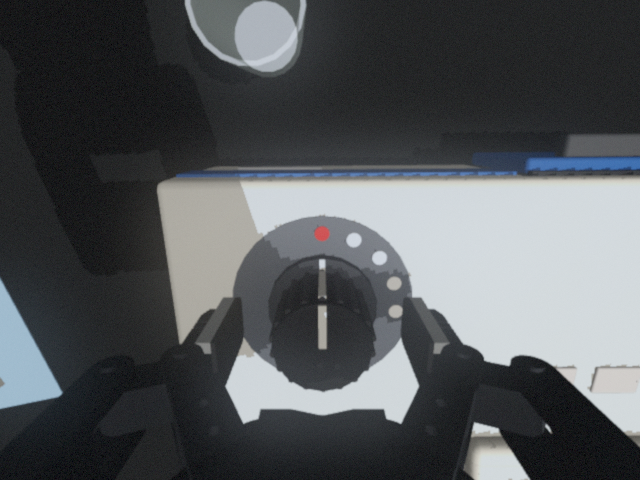

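The knob (col 323) is centred between the pads (220 and 425), still at the dark stop. Close at 35 N.

>>> drive_tool(
  deltas=[
    {"dx": 0, "dy": 0, "dz": 0, "rx": 0, "ry": 0, "rz": 0, "jaw": 0.0},
    {"dx": 0, "dy": 0, "dz": 0, "rx": 0, "ry": 0, "rz": 0, "jaw": 0.0},
    {"dx": 0, "dy": 0, "dz": 0, "rx": 0, "ry": 0, "rz": 0, "jaw": 0.0},
    {"dx": 0, "dy": 0, "dz": 0, "rx": 0, "ry": 0, "rz": 0, "jaw": 0.0},
    {"dx": 0, "dy": 0, "dz": 0, "rx": 0, "ry": 0, "rz": 0, "jaw": 0.0},
    {"dx": 0, "dy": 0, "dz": 0, "rx": 0, "ry": 0, "rz": 0, "jaw": 0.0},
  ],
  squeeze=35,
)

```text
time: 9.5
eef_pos: [0.6251, -0.045, 0.1433]
tcp_rot: [0.134, 0.991, 0.0, 0.001]
contact_force: [-0.2, 0.5, 5.2]
opening: 0.457
```

```bash
python3 - <<'E'
from see import *
s=wrist("w7"); print(s["eef_pos"],yaw(s),s["contact_force"],s["wrist_torque"],s["opening"])
E
```

```text
[ 0.62507962 -0.04499377  0.14331963] 74.63193993618479 [-0.24533235  0.48972252  5.17556285] [ 0.10339767  0.0989337  -0.04300841] 0.457271976163267
```

View pics/w7.png

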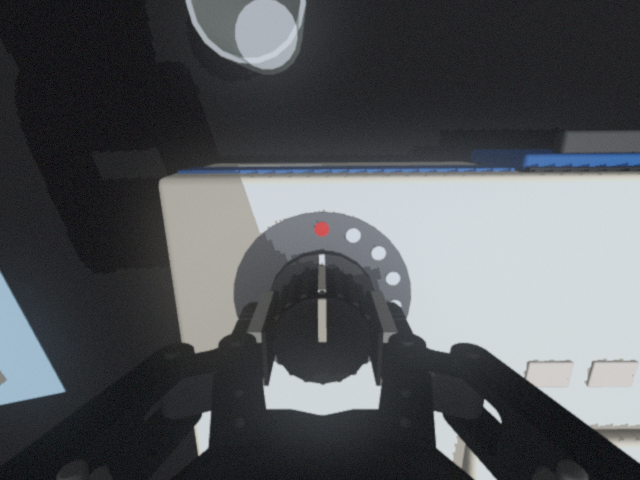

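The grip holds at 39 mm opening with the pointer still at the red dot. The fingertips touch the skirt lightly (5 N upward), so I'll lift 2 mm, then turn clockwise 24° as a first check.

>>> drive_tool(
  deltas=[
    {"dx": 0, "dy": 0, "dz": 0.002, "rx": 0, "ry": 0, "rz": 0, "jaw": 0.0},
    {"dx": 0, "dy": 0, "dz": 0, "rx": 0, "ry": 0, "rz": -4, "jaw": 0.0},
    {"dx": 0, "dy": 0, "dz": 0, "rx": 0, "ry": 0, "rz": -4, "jaw": 0.0},
    {"dx": 0, "dy": 0, "dz": 0, "rx": 0, "ry": 0, "rz": -4, "jaw": 0.0},
    {"dx": 0, "dy": 0, "dz": 0, "rx": 0, "ry": 0, "rz": -4, "jaw": 0.0},
    {"dx": 0, "dy": 0, "dz": 0, "rx": 0, "ry": 0, "rz": -4, "jaw": 0.0},
    {"dx": 0, "dy": 0, "dz": 0, "rx": 0, "ry": 0, "rz": -4, "jaw": 0.0},
    {"dx": 0, "dy": 0, "dz": 0, "rx": 0, "ry": 0, "rz": 0, "jaw": 0.0},
  ],
)

```text
time: 10.55
eef_pos: [0.6252, -0.0445, 0.1434]
tcp_rot: [0.337, 0.942, 0.001, 0.001]
contact_force: [4.6, 2.1, -1.6]
opening: 0.452
```

```bash
python3 - <<'E'
from see import *
s=wrist("w8"); print(s["eef_pos"],yaw(s),s["contact_force"],s["wrist_torque"],s["opening"])
E
```

```text
[ 0.62522249 -0.04448354  0.14338636] 50.625267729714295 [ 4.59830829  2.14174178 -1.56596787] [ 0.24901365 -0.76662181  0.10620419] 0.45233114304015654
```

View pics/w8.png

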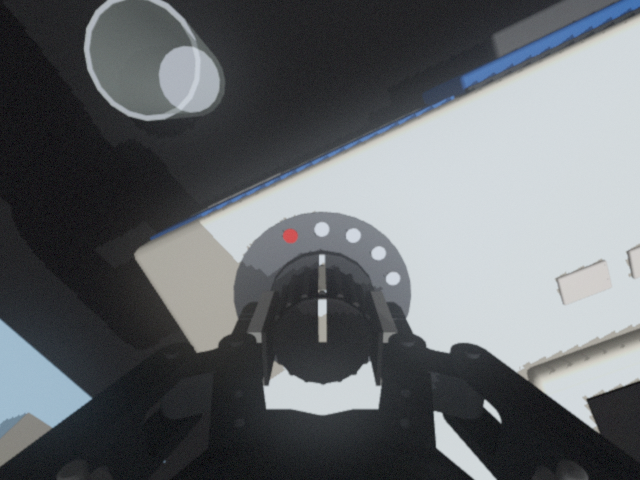

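The pointer at (322,260) now points at the first white dot (322,229), with no slip. Another 44°, then I'll check.

>>> drive_tool(
  deltas=[
    {"dx": 0, "dy": 0, "dz": 0, "rx": 0, "ry": 0, "rz": -4, "jaw": 0.0},
    {"dx": 0, "dy": 0, "dz": 0, "rx": 0, "ry": 0, "rz": -4, "jaw": 0.0},
    {"dx": 0, "dy": 0, "dz": 0, "rx": 0, "ry": 0, "rz": -4, "jaw": 0.0},
    {"dx": 0, "dy": 0, "dz": 0, "rx": 0, "ry": 0, "rz": -4, "jaw": 0.0},
    {"dx": 0, "dy": 0, "dz": 0, "rx": 0, "ry": 0, "rz": -4, "jaw": 0.0},
    {"dx": 0, "dy": 0, "dz": 0, "rx": 0, "ry": 0, "rz": -4, "jaw": 0.0},
    {"dx": 0, "dy": 0, "dz": 0, "rx": 0, "ry": 0, "rz": -4, "jaw": 0.0},
    {"dx": 0, "dy": 0, "dz": 0, "rx": 0, "ry": 0, "rz": -4, "jaw": 0.0},
    {"dx": 0, "dy": 0, "dz": 0, "rx": 0, "ry": 0, "rz": -4, "jaw": 0.0},
    {"dx": 0, "dy": 0, "dz": 0, "rx": 0, "ry": 0, "rz": -4, "jaw": 0.0},
    {"dx": 0, "dy": 0, "dz": 0, "rx": 0, "ry": 0, "rz": -4, "jaw": 0.0},
    {"dx": 0, "dy": 0, "dz": 0, "rx": 0, "ry": 0, "rz": 0, "jaw": 0.0},
  ],
)

```text
time: 12.1
eef_pos: [0.6261, -0.044, 0.1434]
tcp_rot: [0.665, 0.747, 0.002, 0.002]
contact_force: [8.7, 3.7, -2.8]
opening: 0.456
```

```bash
python3 - <<'E'
from see import *
s=wrist("w9"); print(s["eef_pos"],yaw(s),s["contact_force"],s["wrist_torque"],s["opening"])
E
```

```text
[ 0.62607268 -0.04399558  0.14344641] 6.606651638566798 [ 8.72227565  3.74205284 -2.77866378] [ 0.47999726 -1.0684761   0.08875814] 0.4555204808545194
```

View pics/w9.png

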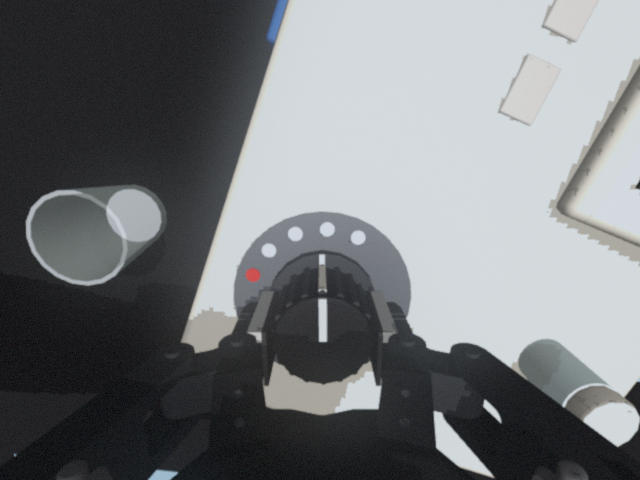

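Pointer is about 4° short of the third dot (327,229). I'll finish with −4° and hold.

>>> drive_tool(
  deltas=[
    {"dx": 0, "dy": 0, "dz": 0, "rx": 0, "ry": 0, "rz": -2, "jaw": 0.0},
    {"dx": 0, "dy": 0, "dz": 0, "rx": 0, "ry": 0, "rz": -2, "jaw": 0.0},
    {"dx": 0, "dy": 0, "dz": 0, "rx": 0, "ry": 0, "rz": 0, "jaw": 0.0},
    {"dx": 0, "dy": 0, "dz": 0, "rx": 0, "ry": 0, "rz": 0, "jaw": 0.0},
    {"dx": 0, "dy": 0, "dz": 0, "rx": 0, "ry": 0, "rz": 0, "jaw": 0.0},
    {"dx": 0, "dy": 0, "dz": 0, "rx": 0, "ry": 0, "rz": 0, "jaw": 0.0},
    {"dx": 0, "dy": 0, "dz": 0, "rx": 0, "ry": 0, "rz": 0, "jaw": 0.0},
  ],
)

```text
time: 13.02
eef_pos: [0.6262, -0.044, 0.1434]
tcp_rot: [0.691, 0.723, 0.003, 0.001]
contact_force: [8.2, 3.5, -3.6]
opening: 0.459
```

```bash
python3 - <<'E'
from see import *
s=wrist("w10"); print(s["eef_pos"],yaw(s),s["contact_force"],s["wrist_torque"],s["opening"])
cv2.imwrite("pics/s10.png",viewer.read_camera("scene")[:,:,::-1])
E
```

```text
[ 0.62615149 -0.04396915  0.14343682] 2.633606651886656 [ 8.18463095  3.53517377 -3.5660762 ] [ 0.4983003  -1.19778728  0.10176979] 0.45945204009095914
```

View pics/w10.png

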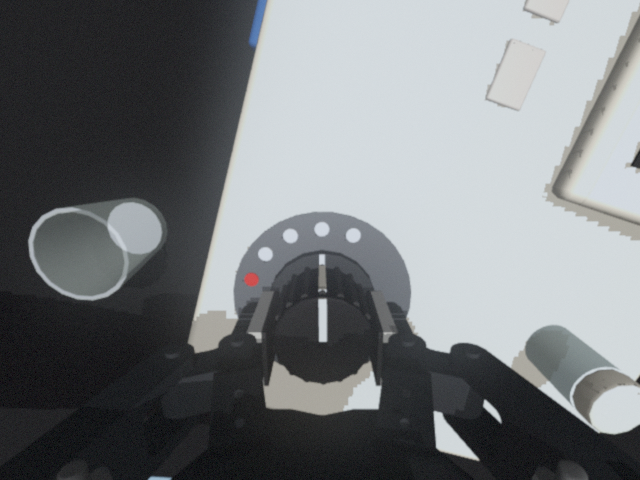

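View pics/s10.png

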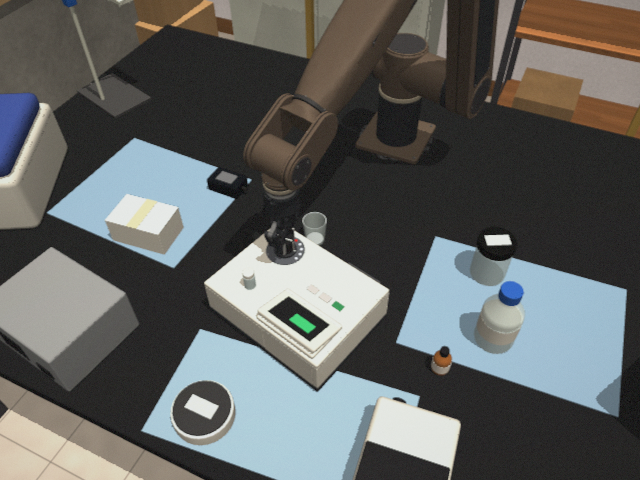

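The pointer sits exactly on the third dot (322,229), with the fourth still ahead at (353,236). The drawer is home and all bystanders are where they started.

```bash
python3 -c "
from plant import workorder; print(workorder.sign_off())"
```

```text
the job is handed in; nothing more can be done
None
```

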